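# Find the soft spring tongue and mark it

## Task

One of the three spring tongues on the stopper hold-down bar has gone soft: going from the robot's left to its right, press each one straight down on its mid-span button with about 8 N for a second or so, never loading a tongue beyond 15 N, and judge how far it gives. Only then put the loose white collar over the post of the clip whose tongue gives most, upright and fully down on the block, and let go. Leave the jar, bottle and beaker where they stand.

Things in the scene. Friction and masses are not known exactly. Their poses are not given: they have to be found in the camera images.
- rack: Flat varnished wooden base board of the stopper hold-down bar, fixed to the bench, 190 x 290 x 12 mm, carrying three grey clips in a row along its y. Origin on its underside, below the middle clip; x points away from the tongue tips (roughly away from the robot), y to the robot's left. White step gauges beside the tongue tips are for looking only.
- place_left (a point): Point on top of the base board (12 mm above the bench) at the left clip place as seen from the robot, +120 mm along the rack's y. One clip stands within 12 mm of it.
- place_middle (a point): Point on top of the base board (12 mm above the bench) at the middle clip place as seen from the robot, +0 mm along the rack's y. One clip stands within 12 mm of it.
- place_right (a point): Point on top of the base board (12 mm above the bench) at the right clip place as seen from the robot, -120 mm along the rack's y. One clip stands within 12 mm of it.
- clip_a: One of three clips that look the same and stand in any order; same axes as the rack. Grey block 44 x 46 mm, its flat top 50 mm above its origin (centre of underside, on the base board, so the top is 62 mm above the bench). A round steel post 12 mm thick and 28 mm tall rises from the centre of the top. A spring tongue juts out towards -x.
- post_a (a point): Foot of the post of clip_a, on the flat top of the block; z up. The post rises 28 mm from here.
- tongue_a: Flat steel spring tongue of clip_a: cantilever 100 mm long (along its -x), 24 mm wide, 3 mm thick, level when unloaded, about 55 mm above the bench. Origin at its root, 22 mm from the post axis. Flexes down about its root (up to 20 mm at mid-span) and springs back. At mid-span a sound one yields some 0.5 to 0.7 mm per N, the soft one about 1.2 mm per N.
- button_a (a point): Centre of the top face of the black press button fixed on tongue_a at mid-span, 50 mm from the root: a disc 16 mm across that stands 6 mm above the tongue; its top is 63 mm above the bench when unloaded. The rules call this button tongue_a_c1.
- clip_b: One of three clips that look the same and stand in any order; same axes as the rack. Grey block 44 x 46 mm, its flat top 50 mm above its origin (centre of underside, on the base board, so the top is 62 mm above the bench). A round steel post 12 mm thick and 28 mm tall rises from the centre of the top. A spring tongue juts out towards -x.
- post_b (a point): Foot of the post of clip_b, on the flat top of the block; z up. The post rises 28 mm from here.
- tongue_b: Flat steel spring tongue of clip_b: cantilever 100 mm long (along its -x), 24 mm wide, 3 mm thick, level when unloaded, about 55 mm above the bench. Origin at its root, 22 mm from the post axis. Flexes down about its root (up to 20 mm at mid-span) and springs back. At mid-span a sound one yields some 0.5 to 0.7 mm per N, the soft one about 1.2 mm per N.
- button_b (a point): Centre of the top face of the black press button fixed on tongue_b at mid-span, 50 mm from the root: a disc 16 mm across that stands 6 mm above the tongue; its top is 63 mm above the bench when unloaded. The rules call this button tongue_b_c1.
- clip_c: One of three clips that look the same and stand in any order; same axes as the rack. Grey block 44 x 46 mm, its flat top 50 mm above its origin (centre of underside, on the base board, so the top is 62 mm above the bench). A round steel post 12 mm thick and 28 mm tall rises from the centre of the top. A spring tongue juts out towards -x.
- post_c (a point): Foot of the post of clip_c, on the flat top of the block; z up. The post rises 28 mm from here.
- tongue_c: Flat steel spring tongue of clip_c: cantilever 100 mm long (along its -x), 24 mm wide, 3 mm thick, level when unloaded, about 55 mm above the bench. Origin at its root, 22 mm from the post axis. Flexes down about its root (up to 20 mm at mid-span) and springs back. At mid-span a sound one yields some 0.5 to 0.7 mm per N, the soft one about 1.2 mm per N.
- button_c (a point): Centre of the top face of the black press button fixed on tongue_c at mid-span, 50 mm from the root: a disc 16 mm across that stands 6 mm above the tongue; its top is 63 mm above the bench when unloaded. The rules call this button tongue_c_c1.
- collar: Loose white plastic marker collar (thick short tube), standing upright on the bench at the left or right of the rack: 38 mm across, 20 mm bore, 36 mm tall, about 60 g. Origin at the centre of its underside, z along its axis.
- jar: Bystander: small amber jar, 48 mm across, 70 mm tall, origin at the centre of its underside.
- bottle: Bystander: amber reagent bottle, 70 mm across, 170 mm tall, origin at the centre of its underside.
- beaker: Bystander: glass beaker, 70 mm across, 85 mm tall, origin at the centre of its underside.

How it is judged (in metres and radians):
On the way, in this order (a step that is already met when the one before it is completed fails the run):
1. the tongue of the left clip is pressed on its button with 6 to 10 N for 0.6 s, the collar not yet moved (distance of collar from where it was at the start of the episode below 0.03 m and ((horizontal distance between clip_a and place_left below 0.04 m and contact force between the fingers and tongue_a_c1 between 6 and 10 N) or (horizontal distance between clip_b and place_left below 0.04 m and contact force between the fingers and tongue_b_c1 between 6 and 10 N) or (horizontal distance between clip_c and place_left below 0.04 m and contact force between the fingers and tongue_c_c1 between 6 and 10 N))), for 0.6 s.
2. the tongue of the middle clip is pressed on its button with 6 to 10 N for 0.6 s, the collar not yet moved (distance of collar from where it was at the start of the episode below 0.03 m and ((horizontal distance between clip_a and place_middle below 0.04 m and contact force between the fingers and tongue_a_c1 between 6 and 10 N) or (horizontal distance between clip_b and place_middle below 0.04 m and contact force between the fingers and tongue_b_c1 between 6 and 10 N) or (horizontal distance between clip_c and place_middle below 0.04 m and contact force between the fingers and tongue_c_c1 between 6 and 10 N))), for 0.6 s.
3. the tongue of the right clip is pressed on its button with 6 to 10 N for 0.6 s, the collar not yet moved (distance of collar from where it was at the start of the episode below 0.03 m and ((horizontal distance between clip_a and place_right below 0.04 m and contact force between the fingers and tongue_a_c1 between 6 and 10 N) or (horizontal distance between clip_b and place_right below 0.04 m and contact force between the fingers and tongue_b_c1 between 6 and 10 N) or (horizontal distance between clip_c and place_right below 0.04 m and contact force between the fingers and tongue_c_c1 between 6 and 10 N))), for 0.6 s.
At the end, for the whole second after the job is handed in: The collar is over the post of the clip whose tongue is soft (soft_post is the foot of that post), its axis within 7 mm of the post's, its underside within 3 mm of the block's top, upright within 0.1 rad, at rest and released (horizontal distance between collar and soft_post below 0.007 m and height (world z) of collar between 0.059 and 0.065 m and angle between collar's own z axis and vertical below 0.1 rad and linear speed of collar below 0.02 m/s); the robot touches nothing.
It fails at once if a tongue is loaded with more than 15 N (contact force between anything else and tongue_a above 15 N or contact force between anything else and tongue_b above 15 N or contact force between anything else and tongue_c above 15 N).
It fails at once if the jar, bottle or beaker is shifted more than 30 mm or tipped (distance of any of jar, bottle, beaker from where it was at the start of the episode above 0.03 m or angle between any of jar, bottle, beaker's own z axis and vertical above 0.4 rad).
It also fails if it takes over 72 s, if anything falls off the work surface, if the arm or the gripper's body presses on something with over 40 N, if the wrist force passes 120 N, or if a joint passes its speed limit or range.

## Robot

A 6-joint arm with a two-finger parallel gripper is mounted at the origin on the work surface. World frame = base frame: x ahead of the robot, y to its left, z up, the work surface at z = 0. Lengths are in mm, angles in rad, forces in N, time in s.
With the tool pointing down it reaches from about 300 to 775 mm from the base axis. Payload 14.6 kg.
Tool frame: the origin (TCP) lies on the centre line of the jaws, within the pads' length; the fingertips stand 19 mm ahead of it and the grasp point (between the pads) is the TCP (bot.tip_reach is the distance from the TCP to the fingertips, in mm); z points along the fingers, y is the line along which they close (so a half turn about z gives the same grasp; the last joint's range is limited). The gripper opens to 85 mm and grips with 20 to 120 N. Pads are 22 mm wide; open, the fingers measure 114 mm over their backs; the gripper's body (76 mm by 85 mm) begins 54 mm behind the grasp point. The pads swing forward as they close: fully open they stand 13 mm farther back than shut.
Start: joints at [-1.36, 0.3, 1.521, -0, 1.321, -0.067], TCP at [150.826, -528.906, 225.281] pointing down, gripper open.
Joint ranges: [-3.03, 3.03], [-0.79, 2.21], [0.23, 2.52], [-1.04, 4.18], [0, 3.07], [-2.55, 2.55]. Speed limits (rad/s): [2.22, 2.22, 2.57, 3.14, 3.14, 3.14].

## Interface

Orientations are given as a unit quaternion [w, x, y, z].
In Python, from rig import bot gives the robot as it stands. Calls block until the motion is done:
- bot.move_to(position, orientation): joint-space move of the TCP to a pose.
- bot.servo_line(position, attitude=None, speed=150, until_force=None): straight line of the TCP; attitude=None keeps the orientation; speed is the mean speed in mm/s. With until_force (N) it stops when the force on the tool has changed by that much, and returns True; else False.
- bot.move_joints(angles): joint-space move.
- bot.move_gripper(opening, grip_force=None): finger opening in mm; grip_force is the grip in N (None keeps the last); returns when the fingers have stopped.
- bot.dwell(seconds).
- bot.ik(position, orientation): joint angles nearest the present ones, or None.
- bot.read_state(): the state.
- bot.read_camera(name): name is "scene" or "top"; returns a dict with "image" (420x560x3 uint8, blue, green, red), "depth" (420x560 float32, mm along the optical axis (not along the pixel's ray), 0 where there is no reading), "fovy" (degrees; the focal length in pixels is half the picture's height over the tangent of half this angle, whatever the lens; pixels are square), "cx", "cy" (the principal point, pixels), "eye" and "attitude" of the camera in the world. Camera axes: x right, y down, z forward; pixel columns grow to the right and rows downward; lengths in mm; the calibration is good to about 2 mm. A picture is of the moment at which its call begins.
A pose or a line that the arm cannot do raises bot.MotionError and nothing moves.
- bot.finish_job(): hands the job in; it is judged then, once.
The state is a dict: "clock": time; "joint_positions": joint angles; "qvel": joint speeds; "effort": joint torques, N m; "ee_pos": TCP position; "tool_rot": TCP orientation; "ft_force": force on the tool from outside, world axes, zero at the start; "moment": the same for the moment, N m; "grip_width": finger opening in mm; "grip_force": force on a finger pad.
Only numpy, scipy, OpenCV 4.12 (cv2) and the standard library are available. Lean on these libraries where they do the work, as an engineer would, in place of code of your own. Each camera call takes 0.05 s, during which the arm holds its last target. There are 200 camera calls.

## Working session

There is one attempt and no reset: what is moved stays moved. The work goes in short steps, each a Python script; the robot and the scene stay as the last script left them, time stands still between calls to the robot, and variables do not carry over. Pictures are saved under pics/ and viewed, at most 10 in all, crops included, and the job is handed in when it is done.

```bash
mkdir -p pics; ls
python3 - <<'E'
from rig import bot
import cv2,pickle
d={}
for n in("top","scene"):
    c=bot.read_camera(n);d[n]=c;cv2.imwrite(f"pics/{n}0.png",c["image"]);print(n,c["eye"],c["attitude"],c["fovy"],c["cx"],c["cy"],(c["depth"]>0).mean())
pickle.dump(d,open("c0.pkl","wb"))
s=bot.read_state();print(s)
E
```

```text
pics
top [ 316.16378494   10.17820715 1339.67649688] [-0.06231985  0.71469178 -0.69243184  0.07661615] 48.25387100682264 274.37233021848704 210.83953156218456 0.9958460884353741
scene [1563.65878918   16.39330314  780.44034744] [-0.32073107  0.63145939  0.62381903 -0.3305154 ] 44.1290997984661 285.3283773256357 213.53096622559377 0.9960501700680272
{'clock': 0.1, 'joint_positions': array([-1.35964988e+00,  3.00411840e-01,  1.52152615e+00, -3.48369230e-06,
        1.32071954e+00, -6.65832632e-02]), 'qvel': array([-0.00072728,  0.00014448, -0.00113998,  0.00086008,  0.00034003,
        0.00024364]), 'effort': array([ 9.64043284e-04, -5.44377816e+01, -3.62370479e+01, -4.63840695e-05,
        3.02564091e-03,  1.98286972e-05]), 'ee_pos': array([ 150.75348327, -528.70382267,  224.77706577]), 'tool_rot': array([-5.30929322e-04,  9.90373560e-01,  1.38419395e-01, -4.01352421e-05]), 'ft_force': array([ 0.07745588,  0.53796375, -0.11965174]), 'moment': array([ 0.00749899,  0.00747508, -0.00376052]), 'grip_force': 0.0, 'grip_width': 85.75215686543673}
```

View pics/top0.png

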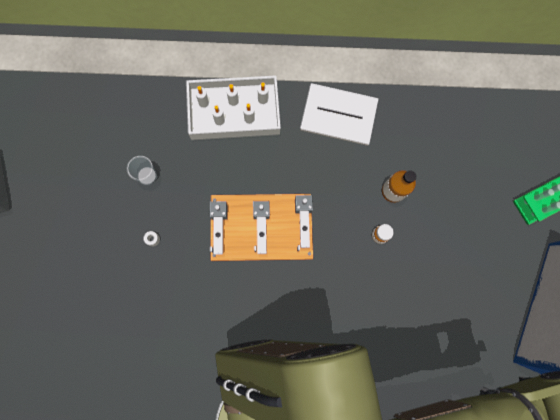

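View pics/scene0.png

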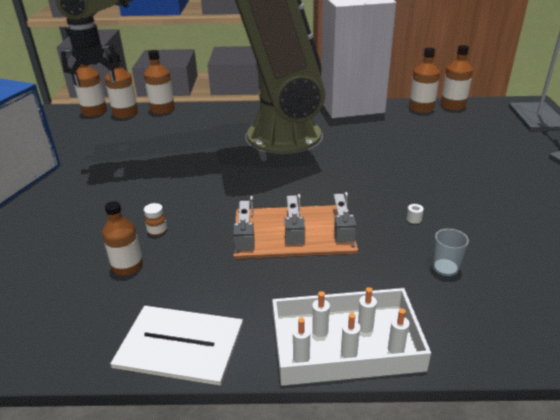

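The top view shows the rack at cols 210–313, rows 195–260. The buttons are near (218,235), (262,235) and (305,228), and the collar is at (151,238). The scene view agrees: collar at (415,213), posts near (243,228), (294,225) and (344,222).

```bash
cat > h.py <<'E'
import numpy as np,cv2
from scipy.spatial.transform import Rotation as R
def rot(q): return R.from_quat([q[1],q[2],q[3],q[0]])
def ray(c,px,z):
    f=c["image"].shape[0]/2/np.tan(np.radians(c["fovy"]/2))
    px=np.atleast_2d(px).astype(float)
    d=np.c_[(px[:,0]-c["cx"])/f,(px[:,1]-c["cy"])/f,np.ones(len(px))]
    d=rot(c["attitude"]).apply(d)
    e=np.array(c["eye"]); return e+d*((z-e[2])/d[:,2])[:,None]
def proj(c,P):
    f=c["image"].shape[0]/2/np.tan(np.radians(c["fovy"]/2))
    p=rot(c["attitude"]).inv().apply(np.atleast_2d(P)-np.array(c["eye"]))
    return np.c_[c["cx"]+f*p[:,0]/p[:,2],c["cy"]+f*p[:,1]/p[:,2]]
E
python3 - <<'E'
from h import *
import pickle
d=pickle.load(open("c0.pkl","rb"));c=d["top"];im=c["image"]
hsv=cv2.cvtColor(im,cv2.COLOR_BGR2HSV)
m=cv2.inRange(hsv,(5,120,100),(22,255,255));m[:, :200]=0;m[:,325:]=0;m[:185]=0;m[270:]=0
pts=cv2.findNonZero(m)
box=cv2.boxPoints(cv2.minAreaRect(cv2.convexHull(pts)))
print("rack",ray(c,box,12).round(1))
g=cv2.cvtColor(im,cv2.COLOR_BGR2GRAY).astype(float)
for u,v in((218,235),(262,235),(305,228)):
    w=np.clip(120-g[v-4:v+5,u-3:u+4],0,None);yy,xx=np.mgrid[v-4:v+5,u-3:u+4]
    p=((w*xx).sum()/w.sum(),(w*yy).sum()/w.sum());print("btn",p,ray(c,p,63).round(1),g[v-4:v+5,u-3:u+4].astype(int).tolist())
u,v=151,238
w=(g[v-12:v+13,u-12:u+13]>110).astype(np.uint8);k,_=cv2.findContours(w,0,2);k=max(k,key=cv2.contourArea)
q,r=cv2.minEnclosingCircle(k);print("collar",q,r,ray(c,(q[0]+u-12,q[1]+v-12),36).round(1))
def crop(n,u0,u1,v0,v1,s):return cv2.resize(d[n]["image"][v0:v1,u0:u1],None,fx=s,fy=s,interpolation=cv2.INTER_CUBIC)
a=crop("top",130,330,190,265,4);b=crop("scene",230,430,190,260,4)
cv2.imwrite("pics/crop.png",np.vstack([a,b]))
E
```

```text
rack [[ 624.7  175.2   12. ]
 [ 635.1 -121.    12. ]
 [ 442.9 -123.7   12. ]
 [ 433.9  164.5   12. ]]
btn (np.float64(217.4746317512275), np.float64(234.33387888707037)) [[500.2 142.   63. ]] [[230, 225, 209, 213, 227, 230, 225], [223, 183, 148, 154, 182, 212, 225], [179, 103, 72, 72, 102, 170, 224], [135, 64, 64, 63, 73, 143, 224], [152, 75, 67, 70, 75, 145, 224], [181, 115, 90, 86, 118, 182, 224], [219, 205, 173, 160, 206, 220, 226], [230, 228, 217, 215, 228, 230, 225], [230, 228, 228, 228, 229, 229, 224]]
btn (np.float64(261.29695024077046), np.float64(233.93258426966293)) [[505.2  22.   63. ]] [[224, 195, 183, 189, 213, 229, 222], [190, 124, 95, 109, 159, 204, 221], [135, 68, 62, 64, 95, 167, 220], [114, 63, 69, 66, 78, 151, 223], [153, 81, 71, 71, 106, 183, 225], [206, 121, 98, 107, 163, 219, 225], [227, 208, 208, 208, 215, 230, 226], [230, 228, 229, 229, 228, 230, 225], [229, 228, 228, 229, 229, 230, 223]]
btn (np.float64(304.3676248108926), np.float64(227.9122541603631)) [[525.9 -96.2  63. ]] [[230, 228, 229, 228, 229, 229, 223], [225, 193, 179, 187, 212, 227, 225], [205, 127, 87, 103, 158, 200, 224], [156, 75, 59, 62, 87, 158, 223], [118, 64, 69, 65, 74, 147, 223], [147, 73, 69, 71, 98, 171, 224], [206, 122, 99, 106, 158, 213, 226], [228, 209, 208, 207, 215, 228, 225], [231, 228, 229, 229, 229, 228, 225]]
collar (11.695876121520996, 12.056700706481934) 7.966061115264893 [[487.5 329.8  36. ]]
```

View pics/crop.png

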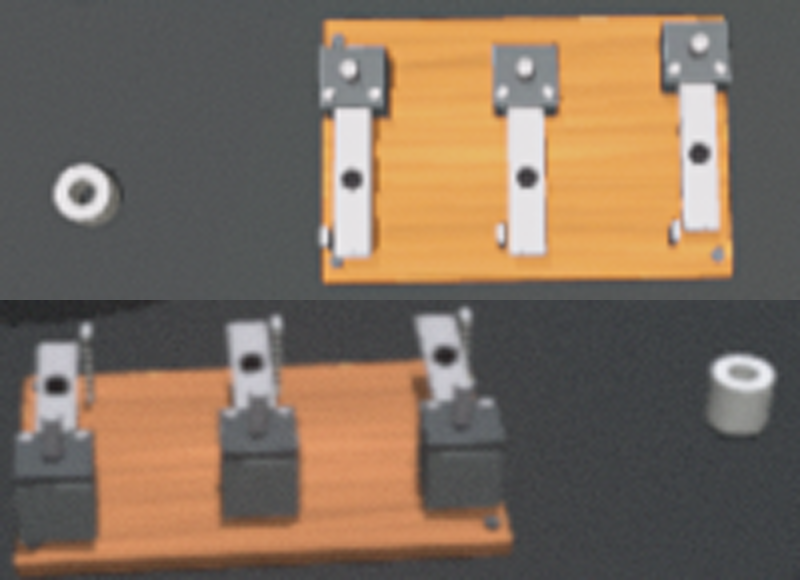

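The crop shows posts, buttons and collar clearly. Post tops in the top part are at about (349,68), (525,67) and (700,42). Next is the left press.

```bash
cat > press.py <<'E'
from h import *
from rig import bot
Q=[0,1,0,0]
def fz(n=3):
    v=[]
    for _ in range(n): v.append(bot.read_state()["ft_force"][2]); bot.dwell(.02)
    return np.mean(v)
def press(x,y,target=8.0):
    bot.servo_line([x,y,100],Q,speed=150); bot.dwell(.15)
    f0=fz(); hit=bot.servo_line([x,y,66],speed=15,until_force=2.5)
    bot.dwell(.1); rec=[]
    s=bot.read_state(); zc=s["ee_pos"][2]; k=.9; last=None; t0=None
    for i in range(25):
        s=bot.read_state(); F=fz()-f0; z=bot.read_state()["ee_pos"][2]; rec.append((round(s["clock"],2),round(z,2),round(F,2)))
        if not hit or F>11: break
        if 7.<F<9.:
            bot.dwell(.95); F=fz()-f0; rec.append(("held",round(bot.read_state()["ee_pos"][2],2),round(F,2))); break
        if last is None: cmd=z
        if len(rec)>1 and abs(rec[0][1]-z)>1: k=np.clip((F-rec[0][2])/(rec[0][1]-z),.6,3)
        last=1; cmd=cmd-np.clip((target-F)/max(k,.8)*.8,-3,3)
        bot.servo_line([x,y,cmd],speed=12); bot.dwell(.05)
    bot.servo_line([x,y,110],speed=60)
    a=np.array([r[1:] for r in rec]); print(hit,rec,"mm/N",-np.polyfit(a[:,1],a[:,0],1)[0] if len(a)>1 else None)
E
python3 - <<'E'
from press import *
print(bot.tip_reach); bot.move_gripper(0)
bot.move_to([500,142,150],Q); press(500.2,142)
print(bot.read_state()["clock"],bot.read_state()["grip_width"])
E
```

```text
19.0
False [(6.75, np.float64(66.02), np.float64(0.35))] mm/N None
7.6833 0.3726060368830475
```

Run:
```python
from press import *
s=bot.read_state();print(s["ee_pos"],s["tool_rot"],s["ft_force"],s["joint_positions"])
c=bot.read_camera("scene");t=bot.read_camera("top")
print(proj(c,[s["ee_pos"],s["ee_pos"]-[0,0,19],[500,142,63]]),proj(t,[s["ee_pos"]]))
a=cv2.resize(c["image"][90:270,220:440],None,fx=2.6,fy=2.6);cv2.imwrite("pics/p1.png",a)
```

```text
[500.03987793 141.97744108 109.7099658 ] [ 2.47279773e-05  9.99999973e-01 -1.10118340e-05 -2.31318778e-04] [-0.72133364 -0.09784733  0.19230086] [2.06159637e-01 3.62120613e-01 1.72740475e+00 5.32986218e-05
 1.05253026e+00 1.77695157e+00]
[[340.53517105 186.20417475]
 [340.19224583 192.79712516]
 [339.71029996 202.20151537]] [[215.80428155 231.80759528]]
```

View pics/p1.png

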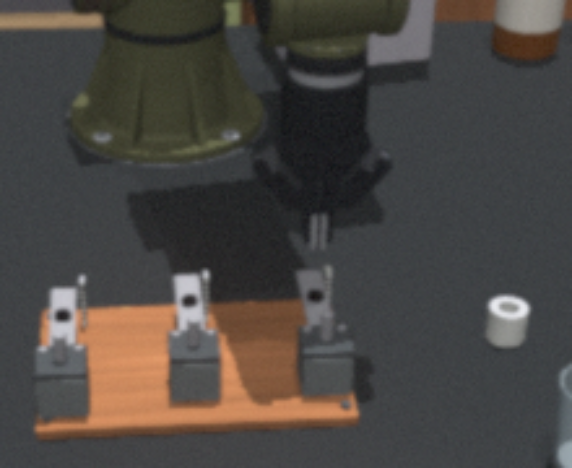

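The fingertip bottom is at about (342,185) in the full picture, where the projected tip is (340,193). The tips seem to sit higher than the tip figure says, so I'll check with depth.

Run:
```python
from press import *
c=bot.read_camera("scene");D=c["depth"]
f=210/np.tan(np.radians(c["fovy"]/2))
for v in range(160,200,2):
    o=[]
    for u in(340,342,344):
        p=rot(c["attitude"]).apply(D[v,u]*np.array([(u-c["cx"])/f,(v-c["cy"])/f,1]))+c["eye"];o.append(p.round(0).tolist())
    print(v,o,c["image"][v,342])
# button & collar depth check
for u,v in((341,204),(324,203),(415,207)):
    print(rot(c["attitude"]).apply(D[v,u]*np.array([(u-c["cx"])/f,(v-c["cy"])/f,1]))+c["eye"])
```

```text
160 [[522.0, 135.0, 195.0], [176.0, 181.0, -0.0], [498.0, 147.0, 181.0]] [39 37 37]
162 [[519.0, 136.0, 188.0], [191.0, 179.0, 1.0], [492.0, 148.0, 172.0]] [33 32 29]
164 [[518.0, 136.0, 182.0], [202.0, 178.0, 1.0], [494.0, 148.0, 168.0]] [34 37 32]
166 [[514.0, 137.0, 174.0], [214.0, 177.0, 1.0], [505.0, 147.0, 169.0]] [38 35 33]
168 [[513.0, 137.0, 168.0], [222.0, 176.0, -2.0], [514.0, 146.0, 168.0]] [34 35 34]
170 [[516.0, 137.0, 165.0], [496.0, 144.0, 152.0], [509.0, 147.0, 160.0]] [32 27 29]
172 [[509.0, 138.0, 155.0], [505.0, 143.0, 152.0], [507.0, 148.0, 153.0]] [52 51 51]
174 [[510.0, 138.0, 150.0], [512.0, 143.0, 151.0], [511.0, 147.0, 150.0]] [67 65 64]
176 [[515.0, 138.0, 148.0], [508.0, 143.0, 144.0], [508.0, 148.0, 143.0]] [72 69 69]
178 [[511.0, 138.0, 139.0], [510.0, 143.0, 139.0], [511.0, 148.0, 139.0]] [66 64 66]
180 [[512.0, 138.0, 135.0], [513.0, 143.0, 135.0], [515.0, 148.0, 136.0]] [74 70 69]
182 [[512.0, 139.0, 129.0], [513.0, 143.0, 130.0], [511.0, 148.0, 128.0]] [69 70 70]
184 [[510.0, 139.0, 122.0], [512.0, 144.0, 123.0], [511.0, 149.0, 123.0]] [66 65 64]
186 [[324.0, 161.0, -0.0], [327.0, 167.0, 1.0], [326.0, 172.0, 1.0]] [67 66 64]
188 [[335.0, 160.0, -0.0], [335.0, 166.0, -1.0], [341.0, 171.0, 3.0]] [67 65 63]
190 [[345.0, 159.0, -1.0], [348.0, 165.0, 1.0], [353.0, 169.0, 4.0]] [69 67 63]
192 [[359.0, 158.0, 2.0], [360.0, 163.0, 2.0], [360.0, 169.0, 2.0]] [68 64 63]
194 [[453.0, 147.0, 56.0], [454.0, 152.0, 57.0], [367.0, 168.0, 1.0]] [95 91 92]
196 [[463.0, 146.0, 57.0], [463.0, 151.0, 57.0], [381.0, 167.0, 3.0]] [109 105 106]
198 [[473.0, 145.0, 58.0], [471.0, 151.0, 56.0], [476.0, 155.0, 60.0]] [108 104 104]
[505.26967503 144.79208229  61.14083687]
[406.96240407 110.78049028  -1.52499581]
[482.20094872 335.500404    32.63175816]
```

The depth shows the closed tips at z≈120 with the TCP at 110. They really end about 10 mm above the TCP height, which explains the miss. I'll search lower with force guarding.

```bash
sed -i 's/\[x,y,100\],Q,speed=150/[x,y,66],Q,speed=150/; s/\[x,y,66\],speed=15,until/[x,y,42],speed=12,until/; s/\[x,y,110\],speed=60/[x,y,80],speed=80/' press.py
python3 - <<'E'
from press import *
press(502,143)
print(bot.read_state()["clock"])
E
```

```text
True [(9.64, np.float64(54.4), np.float64(2.2)), (10.13, np.float64(51.31), np.float64(5.95)), (10.49, np.float64(50.06), np.float64(7.01)), ('held', np.float64(50.08), np.float64(7.1))] mm/N 0.8854244550978051
12.0667
```

Run:
```python
from press import *
press(507,23)
print(bot.read_state()["clock"])
press(527,-95.5)
print(bot.read_state()["clock"])
```

```text
True [(14.35, np.float64(55.41), np.float64(3.65)), (14.83, np.float64(52.64), np.float64(9.71)), (15.18, np.float64(53.22), np.float64(8.42)), ('held', np.float64(53.23), np.float64(8.23))] mm/N 0.46050021637707783
16.7167
True [(19.0, np.float64(55.37), np.float64(2.71)), (19.48, np.float64(52.57), np.float64(8.3)), ('held', np.float64(52.56), np.float64(8.03))] mm/N 0.5131961612387096
21.025
```

The left tongue gives most: about 0.9 mm/N at the contact, against 0.46 and 0.51. Next I'll locate the collar and the left post from both views.

Run:
```python
from press import *
import pickle
d=pickle.load(open("c0.pkl","rb"))
def blob(c,u,v,h,lo,hi=256):
    g=cv2.cvtColor(c["image"],cv2.COLOR_BGR2GRAY)[v-h:v+h+1,u-h:u+h+1]
    g=cv2.resize(g,None,fx=8,fy=8,interpolation=cv2.INTER_CUBIC)
    k,_=cv2.findContours(((g>lo)&(g<hi)).astype(np.uint8),0,2);k=max(k,key=cv2.contourArea)
    x,y,w,hh=cv2.boundingRect(k);M=cv2.moments(k)
    return np.array([u-h+(M["m10"]/M["m00"]+.5)/8-.5,v-h+(M["m01"]/M["m00"]+.5)/8-.5]),w/8,hh/8
T,S=d["top"],d["scene"]
for lo in(150,180,205):
    a,w,h=blob(T,151,238,11,lo);print("T",lo,a,w,h,ray(T,a,36).round(1))
for lo in(150,180,200):
    b,w,h=blob(S,415,208,11,lo);print("S",lo,b,w,h,ray(S,b,36).round(1))
for lo in(150,180):
    a,w,h=blob(T,217,207,4,lo);print("postT",lo,a,w,h,ray(T,a,90).round(1))
print("button S",[ray(S,blob(S,u,v,3,0,110)[0],63).round(1) for u,v in((341,204),)])
# open the gripper above the collar and look at the tips
bot.servo_line([527,-95,150],speed=200)
bot.move_gripper(60,20); bot.move_to([488,331,80],Q); bot.dwell(.2)
c=bot.read_camera("scene");t=bot.read_camera("top")
pickle.dump((c,t),open("c1.pkl","wb"));print(bot.read_state()["ee_pos"],bot.read_state()["clock"])
cv2.imwrite("pics/p2.png",np.hstack([cv2.resize(c["image"][130:240,370:470],None,fx=4,fy=4),cv2.resize(t["image"][180:290,100:200],None,fx=4,fy=4)]))
f=210/np.tan(np.radians(c["fovy"]/2));vv,uu=np.mgrid[150:225,380:450];Z=c["depth"][150:225,380:450]
P=rot(c["attitude"]).apply(np.c_[((uu-c["cx"])/f*Z).ravel(),((vv-c["cy"])/f*Z).ravel(),Z.ravel()])+c["eye"]
m=(P[:,2]>45)&(P[:,0]>440)&(P[:,0]<530)&(P[:,1]>270)&(P[:,1]<390)
for y0 in range(280,385,6):
    q=P[m&(P[:,1]>=y0)&(P[:,1]<y0+6)]
    if len(q):print(y0,"zmin",q[:,2].min().round(1),"x",np.median(q[:,0]).round(1))
```

```text
T 150 [150.09800075 237.72054627] 14.125 14.125 [[488.4 331.5  36. ]]
T 180 [150.08767553 237.66528061] 13.5 13.375 [[488.6 331.5  36. ]]
T 205 [150.07949399 237.64544454] 12.75 12.625 [[488.6 331.6  36. ]]
S 150 [415.38952221 208.21250111] 15.375 10.75 [[492.5 333.9  36. ]]
S 180 [415.37189752 207.98185205] 14.75 8.875 [[491.4 334.1  36. ]]
S 200 [415.37215507 207.9205848 ] 14.125 8.125 [[491.2 334.1  36. ]]
postT 150 [216.44495213 206.52946403] 4.75 5.125 [[572.3 146.1  90. ]]
postT 180 [216.59460526 206.60586257] 3.875 4.0 [[572.1 145.7  90. ]]
button S [array([[505.8, 144.3,  63. ]])]
[488.29930146 330.59965391  80.11390422] 24.0167
280 zmin 135.1 x 494.2
286 zmin 102.2 x 495.4
292 zmin 93.3 x 498.2
298 zmin 94.9 x 500.0
304 zmin 145.7 x 501.5
310 zmin 157.7 x 505.4
316 zmin 162.2 x 505.3
322 zmin 159.8 x 501.2
328 zmin 159.0 x 500.3
334 zmin 159.9 x 500.0
340 zmin 162.1 x 503.7
346 zmin 161.2 x 506.1
352 zmin 150.4 x 504.0
358 zmin 90.6 x 499.8
364 zmin 91.7 x 500.1
370 zmin 101.2 x 496.3
376 zmin 111.5 x 493.9
382 zmin 135.2 x 496.3
```

View pics/p2.png

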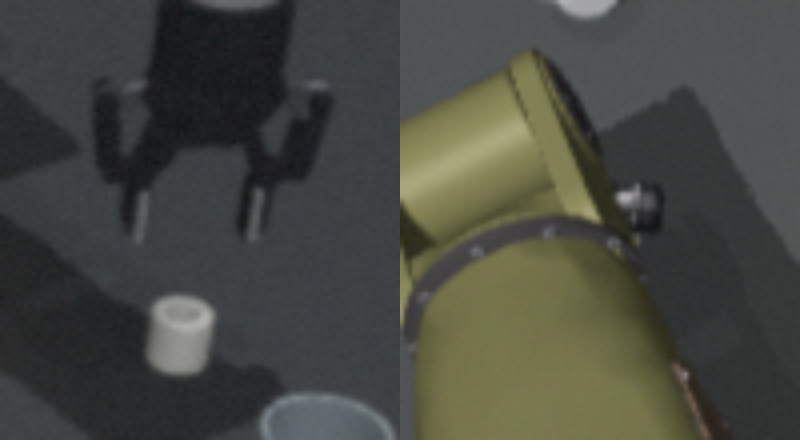

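The picture shows the open gripper above the collar, with pads at about (405,190) and (434,190) and the collar at (415,213). The tips are about 10 mm above the TCP height. I'll centre the collar by squeezing it in two directions. That also gives its position in robot coordinates, which calibrates the top camera.

Run:
```python
from press import *
x,y,z=490,332.6,8
bot.servo_line([x,y,60],Q); print("hit",bot.servo_line([x,y,z],speed=60,until_force=8))
bot.move_gripper(30,20); s=bot.read_state();print(s["grip_width"],s["grip_force"],s["ee_pos"],s["ft_force"])
bot.move_gripper(62)
for sg in(1,-1):
    Q9=[0,2**-.5,sg*2**-.5,0]; j=bot.ik([x,y,z],Q9); print(sg,j)
    if j is not None and abs(j[5]-s["joint_positions"][5])<2: best=Q9
bot.servo_line([x,y,z],best,speed=60)
bot.move_gripper(30,20); s=bot.read_state();print(best,s["grip_width"],s["grip_force"],s["ee_pos"],s["joint_positions"],s["clock"])
```

```text
hit False
37.8636127140475 20.01708387862891 [490.23059912 332.72339557   8.56670946] [-0.94932413 -0.84759686  4.98647838]
1 [ 5.34497944e-01  6.49818596e-01  1.56126067e+00 -4.44089210e-16
  9.30513386e-01  5.34497944e-01]
-1 None
[0, 0.7071067811865476, 0.7071067811865476, 0] 38.03591771541756 20.16008663456887 [490.06835897 332.66378882   8.20217956] [5.34527034e-01 6.49550820e-01 1.56112946e+00 1.42758782e-05
 9.30660756e-01 5.34662283e-01] 28.05
```

Run:
```python
from press import *
import pickle
x,y=490.07,332.66
bot.move_gripper(62); bot.servo_line([x,y,110],speed=200)
bot.move_to([330,-150,180],[0,2**-.5,2**-.5,0])
t=bot.read_camera("top");c=bot.read_camera("scene");pickle.dump((t,c),open("c2.pkl","wb"))
print(bot.read_state()["clock"])
def blob(c,u,v,h,lo):
    g=cv2.cvtColor(c["image"],cv2.COLOR_BGR2GRAY)[v-h:v+h+1,u-h:u+h+1]
    g=cv2.resize(g,None,fx=8,fy=8,interpolation=cv2.INTER_CUBIC)
    k,_=cv2.findContours((g>lo).astype(np.uint8),0,2);k=max(k,key=cv2.contourArea)
    M=cv2.moments(k);return np.array([u-h+(M["m10"]/M["m00"]+.5)/8-.5,v-h+(M["m01"]/M["m00"]+.5)/8-.5])
for lo in(150,180,200):
    a=ray(t,blob(t,150,238,11,lo),36)[0];b=ray(c,blob(c,415,208,11,lo),36)[0]
    print(lo,a.round(1),b.round(1))
for lo in(130,150,180):print("post",ray(t,blob(t,217,207,4,lo),90)[0].round(1))
A=cv2.resize(t["image"][190:250,195:245],None,fx=8,fy=8,interpolation=cv2.INTER_CUBIC)
B=cv2.resize(c["image"][180:240,320:370],None,fx=8,fy=8,interpolation=cv2.INTER_CUBIC)
cv2.imwrite("pics/p3.png",np.hstack([A,B]))
```

```text
31.025
150 [488.7 331.6  36. ] [492.7 334.   36. ]
180 [488.8 331.7  36. ] [491.8 334.2  36. ]
200 [488.9 331.6  36. ] [491.5 334.2  36. ]
post [572.1 145.4  90. ]
post [572.3 146.   90. ]
post [572.1 145.6  90. ]
```

View pics/p3.png

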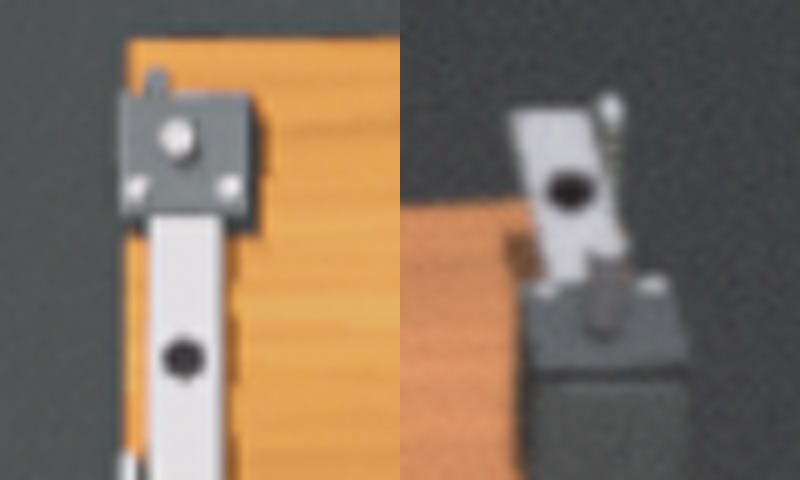

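The crop shows the left post top at (178,138) and the block top spanning (121–249, 93–215). I'll cross-check the post with the block centre, then pick up the collar and place it under force guard.

Run:
```python
from press import *
import pickle
t,c=pickle.load(open("c2.pkl","rb"))
o=np.array([1.3,1.0])
print("block est",ray(t,[185/8-.44+195,154/8-.44+190],62)[0][:2]+o,"post est",np.array([572.2,145.8])+o, "button+72",ray(t,[184/8-.44+195,358/8-.44+190],63)[0][:2]+o)
Q9=[0,2**-.5,2**-.5,0];x,y=490.07,332.66
bot.move_to([x,y,110],Q9); bot.servo_line([x,y,8.2],speed=90,until_force=10)
bot.move_gripper(30,30); print(bot.read_state()["grip_width"])
bot.servo_line([x,y,110],speed=120)
P=np.array([573.5,146.8])
bot.servo_line([*P,110],speed=150); bot.dwell(.2)
c=bot.read_camera("scene");cv2.imwrite("pics/p4.png",cv2.resize(c["image"][130:240,290:400],None,fx=5,fy=5,interpolation=cv2.INTER_CUBIC))
s=bot.read_state();print(s["ee_pos"],s["grip_width"],s["clock"])
```

```text
block est [573.02991387 146.3488248 ] post est [573.5 146.8] button+72 [501.55516508 142.81207485]
37.74107966846947
[573.36439965 147.15118584 109.99239438] 37.59384969036316 37.2667
```

View pics/p4.png

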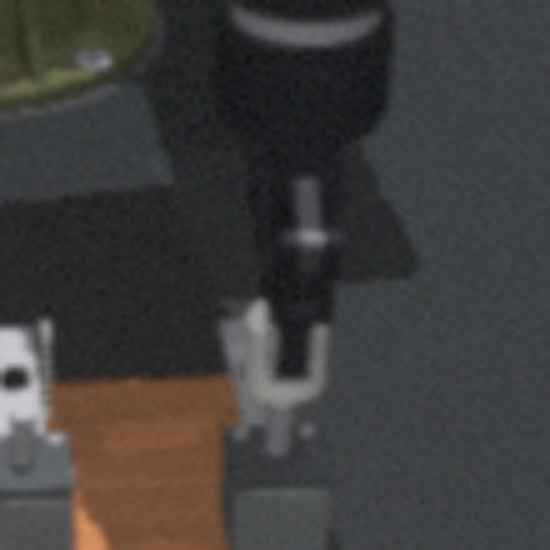

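The collar hangs upright at about (290,350) in the crop, directly above the post at (278,430). All the post estimates agree to within 0.5 mm.

Run:
```python
from press import *
P=[573.3,146.6]
bot.servo_line([*P,102],speed=50)
h=bot.servo_line([*P,69],speed=25,until_force=5)
s=bot.read_state();print(h,s["ee_pos"],s["ft_force"],s["clock"])
if s["ee_pos"][2]<72.5:
    bot.move_gripper(60); bot.servo_line([*P,150],speed=120); bot.move_to([400,-100,200],[0,2**-.5,2**-.5,0])
    bot.dwell(.3)
    ims=[cv2.resize(bot.read_camera(n)["image"][v:v+60,u:u+50],None,fx=8,fy=8,interpolation=cv2.INTER_CUBIC) for n,u,v in(("top",195,185),("scene",320,180))]
    cv2.imwrite("pics/p5.png",np.hstack(ims)); print(bot.read_state()["clock"])
```

```text
True [573.25353333 146.58845237  70.91905628] [-1.05633833 -0.01097491  5.4824613 ] 38.7167
41.45
```

View pics/p5.png

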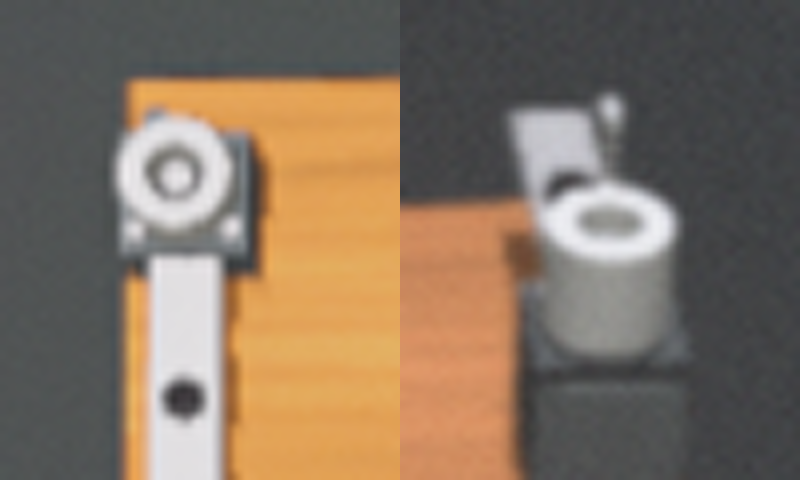

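The collar sits upright and flush on the block. The post top is centred in its bore at about (175,172) in the crop, and the robot is clear.

```bash
python3 -c "
from rig import bot
print(bot.finish_job())"
```

```text
the job is handed in; nothing more can be done
None
```

I pressed all three tongues left to right with about 7 to 8 N each; the left one gave most (about 0.9 mm/N against about 0.5 for the others), so the collar is upright and fully down on the left clip's post, released, and the job is handed in at about 41 s (no verdict was returned).

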